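# Unclamp the parts dish and turn its spout to the cup without losing the ball

## Robot

A 6-joint arm with a two-finger parallel gripper is mounted at the origin on a cart in front of the work surface, level with it; the furniture and walls round the work are solid. World frame = base frame: x ahead of the robot, y to its left, z up, the work surface at z = 0. Lengths are in mm, angles in rad, forces in N, time in s.
With the tool pointing down it reaches from about 350 to 975 mm from the base axis. Payload 4.9 kg.
Tool frame: the origin (TCP) lies midway between the tips of the shut fingers; the grasp point (between the pads) lies 19 mm behind it; x points along the fingers, y is the direction in which the jaws open and shut, and the axes are right-handed (so a half turn about x gives the same grasp; the last joint's range is limited). The gripper opens to 85 mm and grips with 20 to 120 N. Pads are 22 mm wide; open, the fingers measure 114 mm over their backs; the gripper's body (76 mm by 85 mm) begins 54 mm behind the grasp point. The pads swing forward as they close: fully open they stand 13 mm farther back than shut.
Start: joints at [1.158, 0.053, 1.613, -0, 1.476, -0.119], TCP at [180.984, 598.202, 231.304] pointing down, gripper open.
Joint ranges: [-3.01, 3.01], [-1.01, 2.22], [0.06, 2.58], [-1.02, 4.17], [0.09, 2.62], [-3.14, 3.14]. Speed limits (rad/s): [2.57, 2.57, 3.14, 3.14, 3.14, 3.14].

## Interface

Orientations are given as a unit quaternion [w, x, y, z].
In Python, from station import manip, cams, nets gives the robot as it stands. The module is installed in compiled form; this text tells all that it offers. Calls block until the motion is done:
- manip.move_to(position, orientation): joint-space move of the TCP to a pose.
- manip.move_l(position, attitude=None, vel=150): straight line of the TCP; attitude=None keeps the orientation; vel is the mean speed in mm/s.
- manip.movej(angles): joint-space move.
- manip.command_gripper(opening, effort=None): opening from 0.0 (shut) to 1.0 (fully open); effort is the grip in N (None keeps the last); returns when the fingers have stopped.
- manip.wait(seconds).
- manip.ik(position, orientation): joint angles nearest the present ones, or None.
- manip.observe(): the state.
- cams.get_image(name): name is "scene" or "top"; returns the picture (420x560x3 uint8, blue, green, red); there is no depth.
- cams.calibration(name): a dict with "intrinsics" (3x3 intrinsics, pixels), "R" (3x3) and "t" (3): a world point X has camera coordinates R X + t. Camera axes: x right, y down, z forward; pixel columns grow to the right and rows downward; lengths in mm; the calibration is good to about 2 mm. A picture is of the moment at which its call begins. calibration takes no time and is no camera call.
A pose or a line that the arm cannot do raises manip.IKError and nothing moves.
- manip.close_job(): hands the job in, once; it reports no verdict.
Trained networks look in the newest picture that a camera, given by its name, has taken for a name from the list of things; names that differ only in an ending like _2 or _b are one class to them, and where a whole thing is asked for, a point or a joint stands for the part that bears it (a point fixed in the world has none). Each returns a list of dicts, best first, with "conf" (0 to 1); they miss things now and then, are a little off and sometimes report something else, mostly with a low value. They report only what shows in the picture. A call takes as long as a camera call.
- nets.cut_out(label, camera): "mask" (420x560 bool, what is visible of it).
- nets.tip_of(label, camera): "xyz" ([x, y, z] in mm, in the coordinates of the camera as it stood for that picture, good to about 4 mm: a listed point, or the origin of a listed thing).
The state is a dict: "time_s": time; "joint_positions": joint angles; "qvel": joint speeds; "tau": joint torques, N m; "ee_pos": TCP position; "ee_rot": TCP orientation; "force": force on the tool from outside, world axes, zero at the start; "wrist_torque": the same for the moment, N m; "grip_width": opening from 0.0 (shut) to 1.0 (fully open).
Only numpy, scipy, OpenCV 4.12 (cv2) and the standard library are available. Lean on these libraries where they do the work, as an engineer would, in place of code of your own. Each camera call takes 0.05 s, during which the arm holds its last target.

## Task

The loose bearing ball from the copier's paper feeder lies in the green parts dish, clamped in its fixture. Swing the clamp's red handle back until the clamp falls fully open, then lift the dish by its black grip straight up about 10 cm over the fixture and turn it a quarter turn, so that the orange spout points to the side where the blue cup that is to catch the ball stands, squarely along the fixture's long axis. Keep the dish level and the ball in its middle all the time, leave the cup, the tape roll and the sticky notes beside the fixture alone, and finish still holding the dish there: do not put it down.

Things in the scene. Friction and masses are not known exactly. Their poses are not given: they have to be found in the camera images.
- fixture: Fixed aluminium base plate, 12 mm thick, its long axis along its own y. Origin: at worktop height, directly below the centre of the seated dish. 120 x 140 mm about the origin, then a narrower tongue to y = +168 mm that carries the clamp. Four studs 7 mm high stand round the dish's foot with 1.5 mm play.
- clamp (a joint): Clamp hinge, rad: about 0 = closed (arm flat on the dish's rim, handle upright), 1.45 = open (arm upright, handle laid back to the fixture's +y). Axis along the fixture's x, at its y = +115 mm, 42 mm above the worktop. Needs under 5 N at the handle; past about 0.7 rad it falls open by itself. Open, the arm's tip is 105 mm above the worktop and 100 mm from the dish's centre.
- clamp_handle (a point): Point on the red round clamp handle (18 mm diameter, 62 mm long), 80 mm from the hinge axis and 16 mm below the handle's end. With the clamp closed the handle is upright, its end 138 mm above the worktop. Moves with the clamp.
- parts_dish: Loose green round dish, 122 mm wide, rim 18 mm high, 0.2 kg; origin at the centre of its underside, 12 mm above the worktop when seated. Its own -x points out through the orange spout; at the start that is the fixture's -x within 3 degrees. A wire bail stands over it along its own y, legs at y = +-44 mm.
- dish_grip (a point): Centre of the black grip block in the middle of the bail, directly above the dish's centre, 84 mm above the dish's underside. Block: 16 mm along the dish's x (pinch it across this), 46 mm along the dish's y, 18 mm high. Its axes are the dish's axes.
- dish_spout (a point): Outer end of the orange spout (26 mm wide) on the dish's rim, 70 mm from the dish's centre along its -x, at rim height.
- dish_bowl (a point): Centre and lowest point of the bowl's inside, 7 mm above the underside. The bowl rises outward at 7 degrees to radius 22 mm, then at 15 degrees to the rim.
- ball_center (a point): Centre of the loose steel ball, 22 mm diameter, 45 g, that rolls freely in the dish and starts at its lowest point.
- catch_cup: Loose open blue cup without handle, to catch the ball later, 72 mm diameter at the rim, 62 mm high; origin at the centre of its underside. It stands on the fixture's +y side (beyond the clamp, about 270 mm from the fixture's origin) or on its -y side (about 200 mm away). Leave it alone.
- packing_tape: Brown roll of tape lying flat, 80 mm diameter, 48 mm high, origin at the centre of its underside. It stands on the side opposite to the cup. Leave it alone.
- sticky_yellow: Block of yellow sticky notes, 50 x 50 x 24 mm, beside the clamp on the fixture's +x side, origin at the centre of its underside. Leave it alone.

How it is judged:
By the outcome, as a careful person would: the job done as asked, in the order asked, and still so for the second after the job is handed in, while the arm keeps its last pose, push and grip.
It also fails if it takes over 51 s, if anything falls off the work surface, if the arm or the gripper's body presses on something with over 40 N, if the wrist force passes 120 N, or if a joint passes its speed limit or range.

## Working session

There is one attempt and no reset: what is moved stays moved. The work goes in short steps, each a Python script; the robot and the scene stay as the last script left them, time stands still between calls to the robot, and variables do not carry over. Pictures are saved under pics/ and viewed, and the job is handed in when it is done.

```bash
mkdir -p pics; cat > h.py <<'E'
from station import manip, cams, nets
import numpy as np, cv2
from scipy.spatial.transform import Rotation as Rn
def cal(c):
    k=cams.calibration(c); return np.array(k["intrinsics"]),np.array(k["R"]),np.array(k["t"]).ravel()
def world(p,c):
    K,R,t=cal(c); return R.T@(np.array(p)-t)
def proj(X,c):
    K,R,t=cal(c); q=K@(R@np.array(X)+t); return q[:2]/q[2]
E
python3 - <<'E'
from h import *
o=manip.observe(); print(o)
for c in("scene","top"):
    im=cams.get_image(c); cv2.imwrite(f"pics/{c}0.png",im)
    K,R,t=cal(c); print(c,"cam pos",R.T@-t,"fwd",R[2],K[0,0])
    for n in ["fixture","clamp_handle","parts_dish","dish_grip","dish_spout","dish_bowl","ball_center","catch_cup","packing_tape","sticky_yellow"]:
        r=nets.tip_of(n,c)
        print(n,[(round(d["conf"],2),world(d["xyz"],c).round(0).tolist(),proj(world(d["xyz"],c),c).round().tolist()) for d in r[:2]])
print(manip.observe()["time_s"])
E
```

```text
{'time_s': 0.0, 'joint_positions': array([ 1.15799351e+00,  5.33858319e-02,  1.61431675e+00,  2.54892650e-05,
        1.47599300e+00, -1.18987864e-01]), 'qvel': array([-5.15798840e-04,  2.75902110e-04,  8.54970059e-04, -5.87791332e-04,
        1.17232239e-03,  9.64152214e-05]), 'tau': array([-2.19288131e-04, -3.93687952e+01, -3.70175958e+01, -1.76874814e-04,
        7.07073210e-03, -1.74704394e-05]), 'ee_pos': array([180.73446685, 597.6391824 , 230.03147002]), 'ee_rot': array([ 0.69928563,  0.10279181,  0.69969369, -0.10422183]), 'force': array([ 0.02899344,  0.35397637, -0.43578589]), 'wrist_torque': array([0.01625814, 0.03962675, 0.03003628]), 'grip_width': 0.999443212235565}
scene cam pos [-111.53181815 -648.18778912  668.10904396] fwd [ 0.52374681  0.70235032 -0.4820719 ] 509.3065329655533
fixture [(0.61, [513.0, 60.0, -1.0], [313.0, 266.0])]
clamp_handle [(0.7, [510.0, 57.0, -0.0], [313.0, 266.0]), (0.57, [489.0, 173.0, 121.0], [274.0, 202.0])]
parts_dish [(0.82, [510.0, 58.0, 13.0], [313.0, 261.0])]
dish_grip [(0.86, [505.0, 61.0, 96.0], [311.0, 230.0]), (0.29, [576.0, 182.0, -
[... 467 characters left out ...]
42, [511.0, 61.0, 2.0], [312.0, 264.0])]
top cam pos [458.82068481 211.27159786 951.41334837] fwd [ 0.08925292 -0.03113684 -0.99552218] 384.28820186361435
fixture [(0.68, [445.0, 45.0, 31.0], [339.0, 243.0])]
clamp_handle [(0.51, [484.0, 171.0, 121.0], [288.0, 225.0])]
parts_dish [(0.81, [516.0, 62.0, 11.0], [331.0, 213.0]), (0.19, [486.0, 172.0, 120.0], [288.0, 224.0])]
dish_grip [(0.69, [516.0, 63.0, 95.0], [336.0, 211.0])]
dish_spout [(0.62, [446.0, 43.0, 30.0], [340.0, 242.0]), (0.59, [562.0, -133.0, -0.0], [408.0, 197.0])]
dish_bowl []
ball_center []
catch_cup [(0.94, [448.0, 328.0, -2.0], [222.0, 240.0])]
packing_tape [(0.59, [563.0, -134.0, -4.0], [407.0, 196.0])]
sticky_yellow []
1.1
```

View pics/scene0.png

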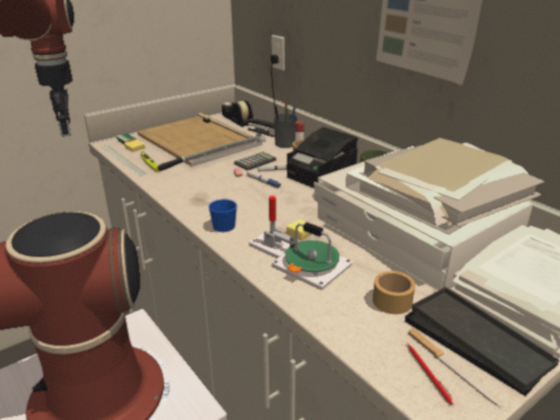

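View pics/top0.png

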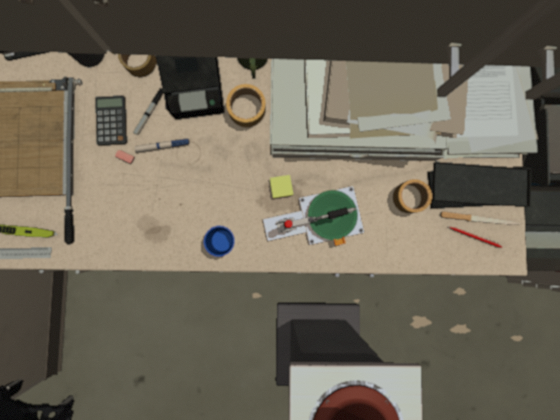

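The cup stands on the +y side at about (445, 328) and the tape is opposite it. The fixture yaw looks like about 13.5°. I'll refine the yaw by overlaying the model on enlarged views.

```bash
cat >> h.py <<'E'
def fx(p,o,yaw):
    c,s=np.cos(yaw),np.sin(yaw); p=np.array(p,float); return np.array([o[0]+c*p[0]-s*p[1],o[1]+s*p[0]+c*p[1],p[2]])
OUT=np.array([[-60,-70],[60,-70],[60,70],[25,70],[25,168],[-25,168],[-25,70],[-60,70]])
def crop(im,x0,y0,w,h,k):
    return cv2.resize(im[y0:y0+h,x0:x0+w],None,fx=k,fy=k,interpolation=cv2.INTER_CUBIC)
E
python3 - <<'E'
from h import *
from scipy.optimize import minimize
M={}
for c in("scene","top"):
    im=cams.get_image(c)
    m=np.zeros((420,560),bool)
    for n in["fixture","parts_dish","clamp"]:
        r=nets.cut_out(n,c)
        if r:
            print(c,n,[(round(d["conf"],2),int(d["mask"].sum()),np.argwhere(d["mask"]).mean(0).round()[::-1].tolist()) for d in r[:3]])
    r=nets.cut_out("fixture",c); M[c]=(im,r[0]["mask"] if r else None)
# white-ness mask based registration in the top image
im=M["top"][0]; cv2.imwrite("pics/topcrop.png",crop(im,240,160,150,110,5))
o,y=np.array([514,61]),np.deg2rad(13.6)
for c,(x0,y0,w,h) in {"top":(240,160,150,110),"scene":(230,180,150,110)}.items():
    k=5; v=crop(M[c][0],x0,y0,w,h,k)
    P=np.array([(proj(fx([*q,12],o,y),c)-[x0,y0]+.5)*k for q in OUT])
    cv2.polylines(v,[P.astype(np.int32)],True,(0,0,255),1)
    cv2.imwrite(f"pics/ov_{c}.png",v)
    if M[c][1] is not None: cv2.imwrite(f"pics/mk_{c}.png",crop((M[c][1]*255).astype(np.uint8),x0,y0,w,h,k))
E
```

```text
scene fixture [(0.66, 2082, [292.0, 252.0])]
scene parts_dish [(0.68, 1541, [313.0, 252.0])]
scene clamp [(0.77, 413, [277.0, 222.0])]
top fixture [(0.77, 1632, [303.0, 221.0]), (0.65, 736, [219.0, 240.0])]
top parts_dish [(0.62, 1985, [333.0, 215.0])]
top clamp [(0.54, 223, [298.0, 222.0])]
```

View pics/ov_top.png

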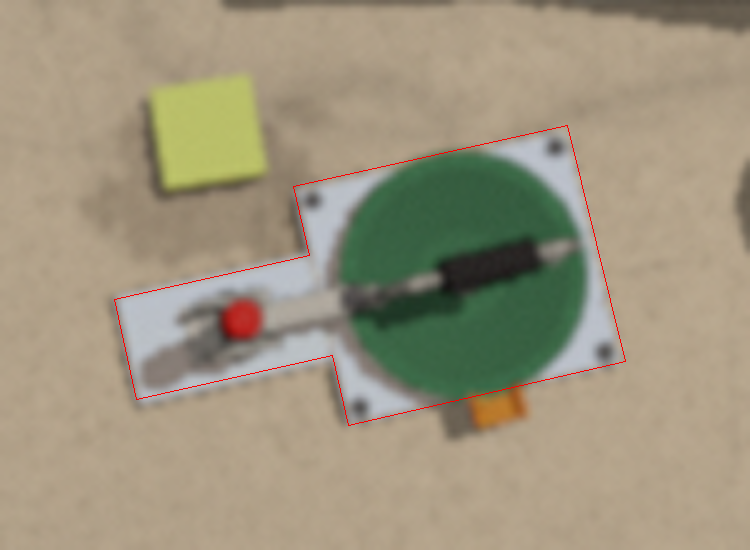

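View pics/ov_scene.png

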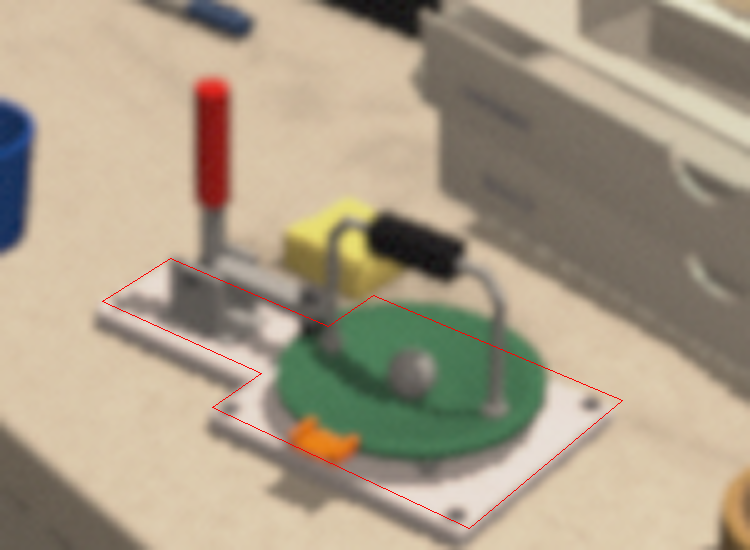

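Model fit is good: overlay edges match the plate, with the red handle at (240,320) in the crop. Next is a numeric fit of yaw and dish yaw.

```bash
python3 - <<'E'
from h import *
from scipy.optimize import minimize
def hit(uv,z,c):
    K,R,t=cal(c); d=R.T@np.linalg.solve(K,[uv[0],uv[1],1]); C=-R.T@t; return C+d*(z-C[2])/d[2]
im=cams.get_image("top"); hsv=cv2.cvtColor(im,cv2.COLOR_BGR2HSV)
H,S,V=[hsv[...,i].astype(int) for i in range(3)]
b,g,r=[im[...,i].astype(int) for i in range(3)]
roi=np.zeros(H.shape,bool); roi[185:252,255:370]=True
white=roi&(b>r-8)&(V>110); orange=roi&(H>5)&(H<20)&(S>180)
green=roi&(H>55)&(H<90)&(S>90); red=roi&((H<5)|(H>172))&(S>180)&(V>120)
black=roi&(V<55)&(S<160)&(np.indices(H.shape)[1]>322)
for n,m in dict(white=white,orange=orange,green=green,red=red,black=black).items():
    q=np.argwhere(m)[:,::-1]; print(n,len(q),q.mean(0).round(1))
lab=roi&(white|green|red); lab=cv2.morphologyEx(lab.astype(np.uint8),cv2.MORPH_CLOSE,np.ones((7,7)))
lab=cv2.resize(lab,None,fx=4,fy=4,interpolation=cv2.INTER_NEAREST)
def iou(p):
    P=np.array([(proj(fx([*q,12],p[:2],p[2]/57.3),"top")+.5)*4 for q in OUT])
    m=np.zeros_like(lab); cv2.fillPoly(m,[np.round(P*16).astype(np.int32)],1,shift=4)
    return -(m&lab).sum()/(m|lab).sum()
s=minimize(iou,[514,61,13.6],method="Nelder-Mead",options=dict(initial_simplex=[[514,61,13.6],[519,61,13],[514,65,15],[510,58,12]]))
print("fit",s.x.round(2),s.fun)
mu=lambda m:np.argwhere(m)[:,::-1].mean(0)
D=hit(mu(green),28,"top"); O=hit(mu(orange),30,"top"); print("dish",D.round(1),"spout",O.round(1))
o=s.x[:2]; print("dish yaw spout",np.degrees(np.arctan2(*(o-O[:2])[::-1])))
q=np.argwhere(black)[:,::-1].astype(float); W=np.array([hit(u,105,"top")[:2] for u in q]); w=W-W.mean(0)
e=np.linalg.svd(w)[2][0]; print("grip",W.mean(0).round(1),"axis yaw",np.degrees(np.arctan2(-e[0],e[1])),len(q))
print("handle top",hit(mu(red),136,"top").round(1))
# two-view grip/handle triangulation
im2=cams.get_image("scene"); h2=cv2.cvtColor(im2,cv2.COLOR_BGR2HSV)
bl=np.zeros((420,560),bool); bl[220:240,302:326]=True; bl&=(h2[...,2]<60)
def P(c):
    K,R,t=cal(c); return K@np.c_[R,t]
def tri(a,b):
    X=cv2.triangulatePoints(P("top"),P("scene"),a.reshape(2,1),b.reshape(2,1)).ravel(); return X[:3]/X[3]
print("tri grip",tri(mu(black),mu(bl)),bl.sum())
# open quaternions
yaw=s.x[2]/57.3
for off in(0,180):
  for dy in (0,-90):
    a=yaw+np.deg2rad(off+dy); x=np.array([0,0,-1.]); y=np.array([np.cos(a),np.sin(a),0]); R=np.c_[x,y,np.cross(x,y)]
    Q=Rn.from_matrix(R).as_quat(scalar_first=True); j=manip.ik([514,61,177],Q); print(off,dy,Q.round(3),None if j is None else np.round(j,2))
E
```

```text
white 1200 [311.2 218.1]
orange 38 [339.2 241.2]
green 1454 [332.1 214.6]
red 33 [287.7 223.6]
black 138 [336.5 213.4]
fit [638.33  69.    12.47] 0.0
dish [512.3  61.6  28. ] spout [448.6  44.7  30. ]
dish yaw spout 7.292112881039465
grip [510.7  64.3] axis yaw 19.533537859120205 138
handle top [485.4 173.8 136. ]
tri grip [511.12174512  62.61254332  94.1050556 ] 123
0 0 [ 0.551  0.443  0.551 -0.443] [-0.03 -0.17  1.92 -0.    1.39 -0.24]
0 -90 [ 0.077  0.703  0.077 -0.703] [-0.03 -0.17  1.92 -0.    1.39  1.33]
180 0 [-0.443  0.551 -0.443 -0.551] [-0.03 -0.17  1.92 -0.    1.39  2.9 ]
180 -90 [ 0.703 -0.077  0.703  0.077] [-0.03 -0.17  1.92 -0.    1.39 -1.81]<stdin>:19: RuntimeWarning: overflow encountered in scalar negative
```

```bash
python3 - <<'E'
from h import *
from scipy.optimize import minimize
def hit(uv,z,c):
    K,R,t=cal(c); d=R.T@np.linalg.solve(K,[uv[0],uv[1],1]); C=-R.T@t; return C+d*(z-C[2])/d[2]
im=cams.get_image("top"); hsv=cv2.cvtColor(im,cv2.COLOR_BGR2HSV)
H,S,V=[hsv[...,i].astype(int) for i in range(3)]
b,g,r=[im[...,i].astype(int) for i in range(3)]
roi=np.zeros(H.shape,bool); roi[185:252,260:370]=True
white=roi&(b>r-8)&(V>110); orange=roi&(H>5)&(H<20)&(S>180); green=roi&(H>55)&(H<90)&(S>90)
lab=cv2.morphologyEx((white|green).astype(np.uint8),cv2.MORPH_CLOSE,np.ones((5,5)))
n,l,st,_=cv2.connectedComponentsWithStats(lab); lab=(l==1+st[1:,4].argmax()).astype(np.uint8)
lab=cv2.resize(lab,None,fx=4,fy=4,interpolation=cv2.INTER_NEAREST)
def iou(p):
    P=np.array([(proj(fx([*q,12],p[:2],p[2]/57.3),"top")+.5)*4 for q in OUT])
    m=np.zeros_like(lab); cv2.fillPoly(m,[np.round(P*16).astype(np.int32)],1,shift=4)
    return -float((m&lab).sum())/float((m|lab).sum())
s=minimize(iou,[514,61,13.6],method="Nelder-Mead",options=dict(initial_simplex=[[514,61,13.6],[519,61,13],[514,65,15],[510,58,12]]))
print("fit",s.x.round(2),s.fun)
o=s.x[:2]; mu=lambda m:np.argwhere(m)[:,::-1].mean(0)
O=hit(mu(orange),30,"top"); print("dish yaw spout",np.degrees(np.arctan2(*(o-O[:2])[::-1])))
cv2.imwrite("pics/lab.png",crop(lab*255,1040,740,440,270,1.5))
v=crop(im,320,195,40,35,16); cv2.imwrite("pics/grip.png",v)
for c,uvs in {}.items(): pass
E
```

```text
fit [513.82  62.05  13.72] -0.7686826644742476
dish yaw spout 14.867247620283166
```

View pics/grip.png

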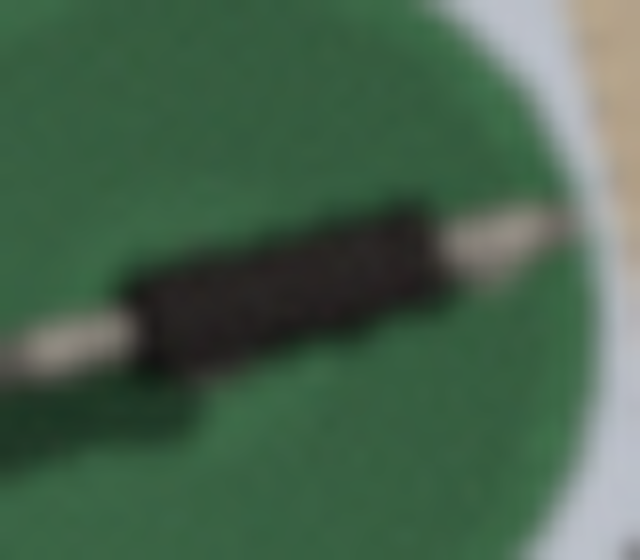

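Fit: fixture origin about (513.8, 61.8), yaw 13.6°. The dish yaw is about 14.3° (grip at crop (292,288), tilted 13.4° in the image). Now I'll open the clamp by pushing the handle with the shut fingers.

```bash
cat >> h.py <<'E'
O_=np.array([513.5,61.5]); YF=np.deg2rad(13.6); YD=np.deg2rad(14.3)
def quat(a):
    x=np.array([0,0,-1.]); y=np.array([np.cos(a),np.sin(a),0]); return Rn.from_matrix(np.c_[x,y,np.cross(x,y)]).as_quat(scalar_first=True)
def F(x,y,z): return fx([x,y,z],O_,YF)
def hit(uv,z,c):
    K,R,t=cal(c); d=R.T@np.linalg.solve(K,[uv[0],uv[1],1]); C=-R.T@t; return C+d*(z-C[2])/d[2]
def st(m=""):
    o=manip.observe(); print(m,round(o["time_s"],2),"pos",np.round(o["ee_pos"],1),"F",np.round(o["force"],1),"w",round(o["grip_width"],3))
E
python3 - <<'E'
from h import *
print("grip",hit([337.8,212.5],96,"top"))
q=quat(YF)
manip.command_gripper(0.0,40)
manip.move_to(F(0,78,210),q); st("above")
manip.move_l(F(0,80,116),vel=120); st("down")
cv2.imwrite("pics/d1.png",crop(cams.get_image("scene"),200,120,200,150,4))
E
```

```text
grip [513.31839234  59.87179514  96.        ]
above 4.53 pos [495.1 138.  210.1] F [ 0.2  0.9 -0. ] w -0.0
down 5.46 pos [495.4 139.4 116.9] F [ 0.1 -0.6  0.2] w 0.001
```

View pics/d1.png

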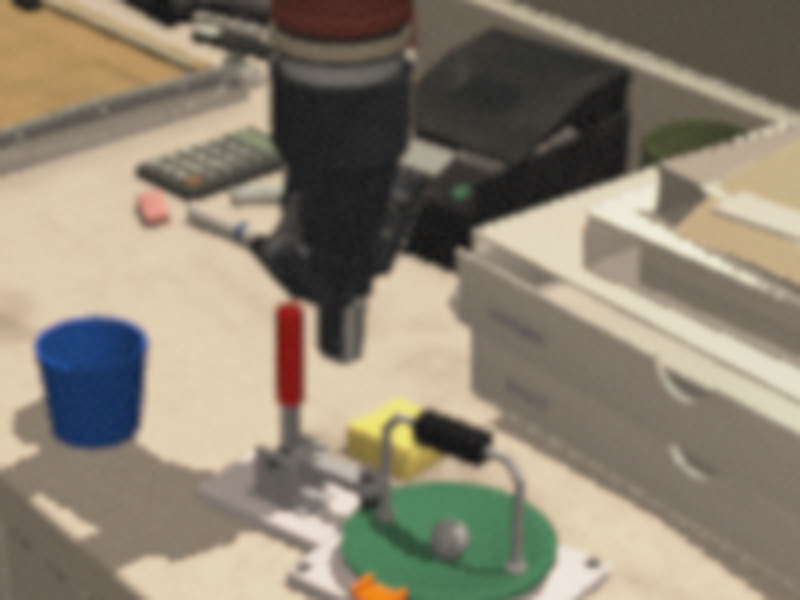

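The fingers (340,330) are in front of the handle (290,350) on the dish side, clear of everything. Now pushing.

```bash
python3 - <<'E'
from h import *
for y,z in((100,113),(120,110),(140,106),(155,101),(165,98)):
    manip.move_l(F(0,y,z),vel=70); st(str(y))
manip.wait(0.6)
for c,(a,b) in {"scene":(200,150),"top":(230,150)}.items():
    cv2.imwrite(f"pics/e_{c}.png",crop(cams.get_image(c),a,b,160,120,5))
E
```

```text
100 5.95 pos [490.  159.1 113.1] F [ 1.  -0.6  0.7] w 0.002
120 6.39 pos [485.  178.6 109.8] F [-0.6 -0.3  0.5] w -0.002
140 6.83 pos [480.3 198.  105.8] F [ 0.  -0.  -0.3] w 0.001
155 7.21 pos [476.7 212.5 100.7] F [-0.3  0.8 -0.5] w -0.003
165 7.51 pos [474.5 222.2  97.8] F [ 1.4 -0.   0. ] w -0.003
```

View pics/e_scene.png

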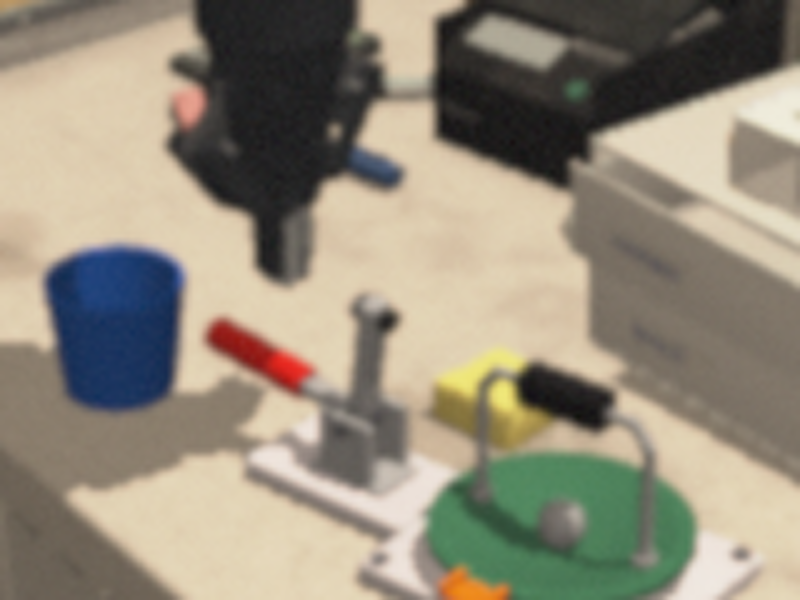

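The clamp is fully open: arm upright at (375,350), handle laid back at (260,355), ball central at (560,522). Next I retreat and refine the grip from both views.

```bash
python3 - <<'E'
from h import *
manip.move_l(F(0,165,215),vel=200)
a=crop(cams.get_image("scene"),295,215,40,30,10); b=crop(cams.get_image("top"),320,197,40,30,10)
cv2.imwrite("pics/g2.png",np.hstack([a,b]))
for c in("scene","top"):
    for n in("dish_grip","clamp"):
        cams.get_image(c)
        for d in nets.tip_of(n,c)[:1]: print(c,n,d["conf"],world(d["xyz"],c).round(1),proj(world(d["xyz"],c),c).round(1))
st()
E
```

```text
scene dish_grip 0.72 [508.7  60.7  93. ] [312.2 230.2]Traceback (most recent call last):
  File "<stdin>", line 8, in <module>
ValueError: it knows: ball_center, catch_cup, clamp_handle, dish_bowl, dish_grip, dish_spout, fixture, packing_tape, parts_dish, sticky_yellow
```

View pics/g2.png

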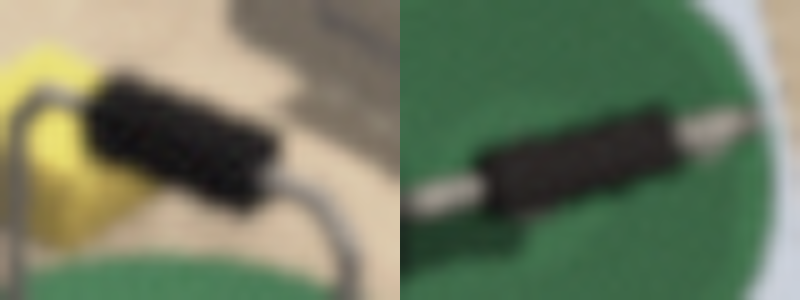

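```bash
python3 - <<'E'
from h import *
def P(c):
    K,R,t=cal(c); return K@np.c_[R,t]
X=cv2.triangulatePoints(P("top"),P("scene"),np.array([[337.3],[212.4]]),np.array([[312.8],[228.7]])).ravel(); X=X[:3]/X[3]
print("tri",X, "reproj",proj(X,"top"),proj(X,"scene"))
G=np.array([*(0.6*X[:2]+0.4*O_),0]); print(G)
q=quat(YD)
manip.command_gripper(0.55,40)
manip.move_to(G+[0,0,215],q); st()
manip.move_l(G+[0,0,130],vel=150); st()
a=crop(cams.get_image("scene"),270,160,100,110,5); b=crop(cams.get_image("top"),290,160,60,110,5)
cv2.imwrite("pics/g3.png",np.hstack([a,b]))
E
```

```text
tri [512.30627136  61.79425866  95.1897031 ] reproj [336.88265324 212.95817907] [313.20818424 228.63779278]
[512.78376281  61.67655519   0.        ]
 10.4 pos [512.7  62.2 215. ] F [0.1 0.9 0.2] w 0.548
 11.12 pos [513.3  62.3 130.8] F [-0.   0.6  0.7] w 0.549
```

View pics/g3.png

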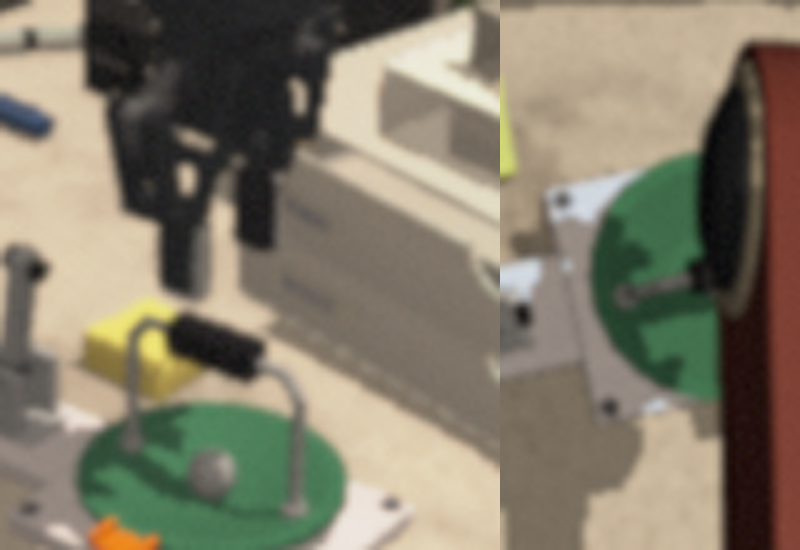

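The fingers straddle the grip (215,345) and the ball is central (213,475). Descending and closing gently.

```bash
python3 - <<'E'
from h import *
G=np.array([512.8,61.7,0])
manip.move_l(G+[0,0,77],vel=80); st("at")
manip.command_gripper(0.3,30); st("0.3")
manip.command_gripper(0.0,30); st("closed")
cv2.imwrite("pics/g4.png",crop(cams.get_image("scene"),260,160,110,120,5))
E
```

```text
at 12.03 pos [513.1  61.7  77.2] F [ 0.3 -0.1 -0.8] w 0.546
0.3 12.37 pos [513.1  61.7  77.4] F [-0.4  0.2  0.2] w 0.296
closed 12.6 pos [512.8  61.7  77.3] F [-1.1  0.1  2.3] w 0.181
```

View pics/g4.png

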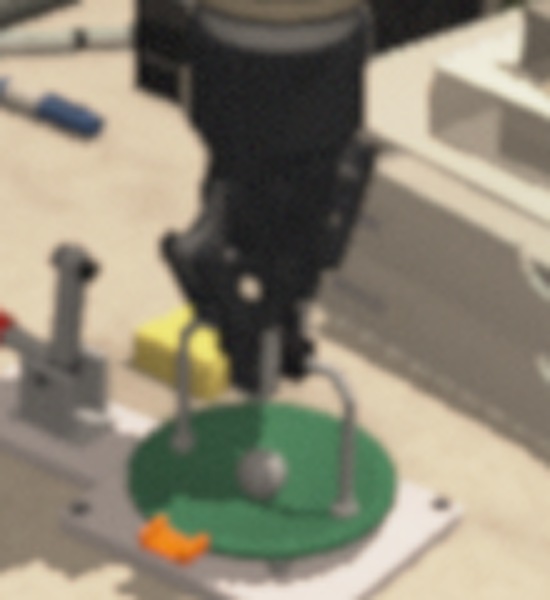

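The grip is held (width about 15.4 mm, side force about 1 N) and the ball is central at (262,474). Firming the grip and lifting slowly.

```bash
python3 - <<'E'
from h import *
manip.command_gripper(0.0,60); st("firm")
p=manip.observe()["ee_pos"]; p=np.array([512.8,61.7,77])
manip.move_l(p+[0,0,20],vel=30); st("20"); 
cv2.imwrite("pics/l1.png",crop(cams.get_image("scene"),260,160,110,120,5))
E
```

```text
firm 12.87 pos [512.9  61.7  77.3] F [-2.8  0.   3.9] w 0.175
20 13.68 pos [512.7  61.7  96.9] F [ 0.2  0.9 -2.4] w 0.177
```

View pics/l1.png

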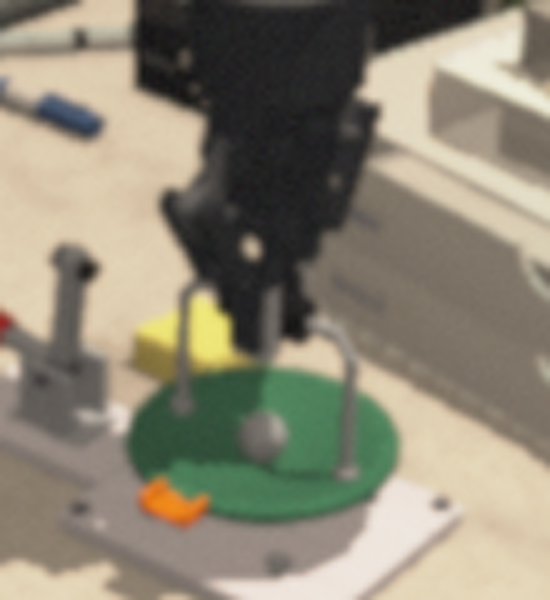

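Dish is level with the ball central (262,436). Lifting on, then a small test turn to see how fast a pure rotation runs.

```bash
python3 - <<'E'
from h import *
p=np.array([512.8,61.7,179])
manip.move_l(p,vel=40); st("up")
t=manip.observe()["time_s"]
manip.move_l(p,quat(YF-np.deg2rad(2)),vel=40); st("rot2.7deg")
manip.move_l(p,quat(YF-np.deg2rad(10)),vel=40); st("rot8deg")
cv2.imwrite("pics/l2.png",crop(cams.get_image("scene"),250,130,120,150,4))
E
```

```text
up 15.93 pos [512.7  61.7 178.7] F [-0.1  0.7 -2.4] w 0.176
rot2.7deg 16.18 pos [512.8  61.7 178.9] F [-0.2 -0.4 -1.7] w 0.178
rot8deg 16.48 pos [512.8  61.7 179. ] F [-0.2 -0.5 -3.5] w 0.178
```

View pics/l2.png

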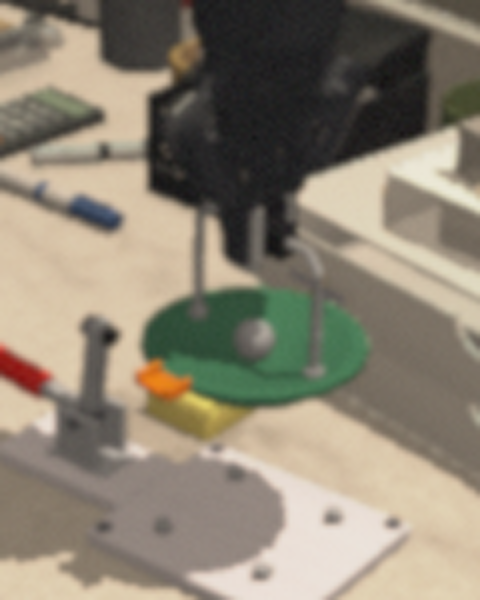

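Ball still central (253,338), dish level. Turning the rest in small steps.

```bash
python3 - <<'E'
from h import *
p=np.array([512.8,61.7,179])
for a in list(range(16,90,6))+[90]:
    manip.move_l(p,quat(YF-np.deg2rad(a)),vel=40); manip.wait(0.12)
manip.wait(0.4); st("end")
R=Rn.from_quat(manip.observe()["ee_rot"],scalar_first=True).as_matrix(); print("tool x",R[:,0].round(4),"tool y yaw",np.degrees(np.arctan2(R[1,1],R[0,1])))
a=cams.get_image("scene"); cv2.imwrite("pics/f_s.png",crop(a,190,120,190,150,4))
b=cams.get_image("top"); cv2.imwrite("pics/f_t.png",crop(b,200,150,200,130,4))
for c in("scene","top"):
    cams.get_image(c)
    for n in("dish_spout","ball_center","dish_bowl","parts_dish","dish_grip","catch_cup","packing_tape","sticky_yellow","clamp_handle"):
        for d in nets.tip_of(n,c)[:1]: print(c,n,round(d["conf"],2),world(d["xyz"],c).round(1))
print(F(0,70,130),F(0,0,0))
E
```

```text
end 22.17 pos [512.8  61.7 179. ] F [-0.1  0.2 -1.6] w 0.175
tool x [ 0. -0. -1.] tool y yaw -76.39352422899739
scene dish_spout 0.8 [494.9 128.3 133.5]
scene ball_center 0.38 [511.7  60.9 130.7]
scene dish_bowl 0.76 [513.4  58.  115.6]
scene parts_dish 0.84 [513.9  60.7 117.3]
scene dish_grip 0.69 [508.4  59.6 195.5]
scene catch_cup 0.67 [446.1 333.   -2.5]
scene packing_tape 0.62 [ 559.6 -129.6   -3.5]
scene sticky_yellow 0.77 [576.9 181.7  -5.2]
scene clamp_handle 0.71 [470.  249.2  51.5]
top dish_spout 0.7 [497.8 129.8 132.5]
top ball_center 0.31 [516.3  63.6 120.7]
top dish_bowl 0.61 [515.6  64.2 119.8]
top parts_dish 0.9 [514.8  62.4 109.9]
top dish_grip 0.63 [516.2  61.9 198.3]
top catch_cup 0.79 [449.1 329.6  -1.9]
top packing_tape 0.68 [577.6 185.2  -1.2]
top sticky_yellow 0.72 [582.9 187.6  -2. ]
[497.04005208 129.53727004 130.        ] [513.5  61.5   0. ]
```

View pics/f_s.png

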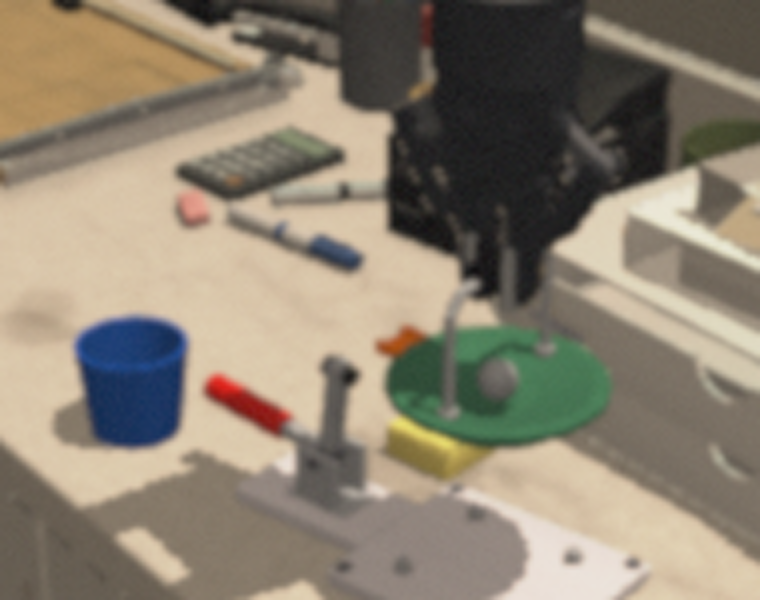

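View pics/f_t.png

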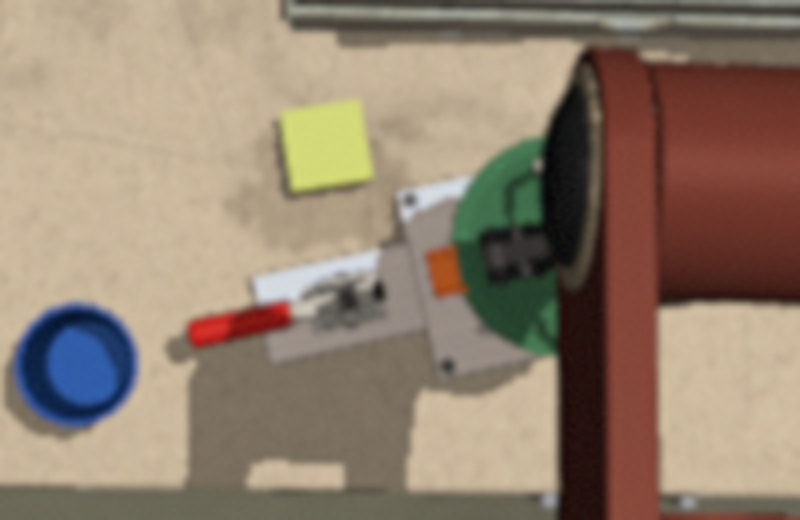

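The spout points at the cup, along the fixture axis (measured 13.7° against 13.6°). The dish is level, the ball is central, and the underside is about 113 mm up, so the lift is about 10 cm. Handing in.

```bash
python3 - <<'E'
from h import *
manip.close_job(); 
E
```

```text
the job is handed in; nothing more can be done
```

I did the job in the order you asked and handed it in at about 23 s, still holding the dish over the fixture. `close_job` gives no verdict, so the results below are my own checks.

- **Clamp:** I pushed the red handle back with the shut fingers until the clamp fell open. The pictures show the arm upright and the handle laid back toward the fixture's +y.
- **Lift:** I gripped the black block at 60 N and raised the dish 102 mm straight up.
- **Turn:** I then turned it slowly by a quarter turn, so the spout points to the cup's side (+y).
- **Spout direction:** It measured 13.7°, averaged over both cameras, against 13.6° for the fixture's long axis.
- **Level and ball:** The tool axis is exactly vertical, and the scene picture shows the dish level. The ball is in the middle, within about 4 mm by the networks.
- **Things to leave alone:** In the final pictures the cup and the sticky notes are where they were at the start, within the networks' error. In the scene view the tape is also unmoved.

**Disagreement:** In the last top view the network reported the tape at the sticky notes' place. I took this as a mislabel because the scene view finds the tape unmoved at (560, -130).

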